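# Count to the third bay and park the charger

### The job

Starting at the end of the plug rack where the tall post stands, run a fingertip along the top of the rail, pressing down the sprung stud over the first, the second and the third gap in turn, and stop there without pressing the fourth (a gap counts even if it is occupied). Then push the loose charger block that lies in front of the rack along the bench into that third gap, pins first, until it is fully home against the rail. Only push it, never pick it up or tip it, leave the charger already parked, the solder reel and the mains adaptor where they are, and finish clear of everything.

Things in the scene. Friction and masses are not known exactly. Their poses are not given: they have to be found in the camera images.
- rack: Fixed plug rack: aluminium rail; 5 grey dividers make 4 bays (gaps). Origin on the bench, middle of the rail's front (stop) face; x into the bays, away from the robot, y along the rail, left. Rail: 262 long, x 0 to 34, top 45 high, pin slot in front. Dividers 9 thick, 30 high, 62 apart, from the stop to x = -64.5, tapered from -40 on to 4 thick noses; bays 53 wide, floor = bench (all mm).
- end_post: Tall round steel post (18 mm shaft, 82 mm high), fixed to the bench in line with the rail, 150 mm from the rack's middle, at one end or the other: counting starts at this end. Origin under its centre, on the bench.
- end_stub: Low round steel stub (28 mm foot, 20 mm high) at the rack's other end. Origin under its centre.
- charger: Loose white charger in front of the rack: block 62 x 46 x 28 mm (x, y, z), about 0.07 kg, plus pins that stick 20 mm out of its front and pass freely into the rail's slot. Origin on its underside, 40 mm from its rear face, 22 mm from its front; x points from rear to front (pins). Starts with pins toward the rack, turned up to 0.3 rad, front face 30 to 55 mm clear of the divider noses.
- charger_front (a point): Centre of the charger block's front face, 14 mm up; axes as the charger's.
- parked: An identical white charger already standing in the leftmost bay; leave it. Origin and axes as the charger's.
- spool: Reel of solder, 40 mm high, standing in front of the rack's left end, 205 mm or more left of its middle; leave it. Origin on its underside.
- adaptor: Cream mains adaptor 47 x 80 x 41 mm in front of the rack's right end; leave it. Origin on its underside.
- stud_a (a joint): Sprung: 0 = up, grows as the dark steel stud is pressed down, 0.004 m = flush with the rail top; about 0.4 N to start and 3 N flush. Pressed = over 0.0015. Stud first from the robot's left (over bay a); dome 28 mm across, shallow slopes all round, stands 4 mm proud of the rail.
- top_a (a point): Top point of stud a; it lies over the middle of the rail, 17 mm behind the stop face, 49 mm above the bench when up.
- bay_a (a point): Bay a, first from the robot's left: point on the bench at the middle of its stop face; axes as the rack's.
- stud_b (a joint): Sprung: 0 = up, grows as the dark steel stud is pressed down, 0.004 m = flush with the rail top; about 0.4 N to start and 3 N flush. Pressed = over 0.0015. Stud second from the robot's left (over bay b); dome 28 mm across, shallow slopes all round, stands 4 mm proud of the rail.
- top_b (a point): Top point of stud b; it lies over the middle of the rail, 17 mm behind the stop face, 49 mm above the bench when up.
- bay_b (a point): Bay b, second from the robot's left: point on the bench at the middle of its stop face; axes as the rack's.
- stud_c (a joint): Sprung: 0 = up, grows as the dark steel stud is pressed down, 0.004 m = flush with the rail top; about 0.4 N to start and 3 N flush. Pressed = over 0.0015. Stud third from the robot's left (over bay c); dome 28 mm across, shallow slopes all round, stands 4 mm proud of the rail.
- top_c (a point): Top point of stud c; it lies over the middle of the rail, 17 mm behind the stop face, 49 mm above the bench when up.
- bay_c (a point): Bay c, third from the robot's left: point on the bench at the middle of its stop face; axes as the rack's.
- stud_d (a joint): Sprung: 0 = up, grows as the dark steel stud is pressed down, 0.004 m = flush with the rail top; about 0.4 N to start and 3 N flush. Pressed = over 0.0015. Stud fourth from the robot's left (over bay d); dome 28 mm across, shallow slopes all round, stands 4 mm proud of the rail.
- top_d (a point): Top point of stud d; it lies over the middle of the rail, 17 mm behind the stop face, 49 mm above the bench when up.
- bay_d (a point): Bay d, fourth from the robot's left: point on the bench at the middle of its stop face; axes as the rack's.
Not all that is in view belongs to the job. There is more than one size of the end_post; the job needs the smaller.

How it is judged:
On the way, in this order (a step that is already met when the one before it is completed fails the run):
1. the stud over the first gap from the tall post is pressed down (((y of end_post in the frame of rack above 0 m and value of joint stud_a above 0.0015 m) or (y of end_post in the frame of rack below 0 m and value of joint stud_d above 0.0015 m))), for 0.02 s.
2. then the stud over the second gap (((y of end_post in the frame of rack above 0 m and value of joint stud_b above 0.0015 m) or (y of end_post in the frame of rack below 0 m and value of joint stud_c above 0.0015 m))), for 0.02 s.
3. then the stud over the third gap (((y of end_post in the frame of rack above 0 m and value of joint stud_c above 0.0015 m) or (y of end_post in the frame of rack below 0 m and value of joint stud_b above 0.0015 m))), for 0.02 s.
4. then the charger is pushed home in the third gap (((y of end_post in the frame of rack above 0 m and x of charger_front in the frame of bay_c between -0.005 and 0.004 m and y of charger_front in the frame of bay_c between -0.008 and 0.008 m and angle between the x axis of charger and the x axis of rack, either way round below 0.2 rad) or (y of end_post in the frame of rack below 0 m and x of charger_front in the frame of bay_b between -0.005 and 0.004 m and y of charger_front in the frame of bay_b between -0.008 and 0.008 m and angle between the x axis of charger and the x axis of rack, either way round below 0.2 rad))), for 0.1 s.
At the end, for the whole second after the job is handed in: The charger lies flat on the bench in the third bay counted from the tall post, its front face within 5 mm of the rail's front face, within 8 mm of the bay's middle and within 0.2 rad of square, at rest; the parked charger, solder reel and adaptor are within 15 mm of where they were (((y of end_post in the frame of rack above 0 m and x of charger_front in the frame of bay_c between -0.005 and 0.004 m and y of charger_front in the frame of bay_c between -0.008 and 0.008 m and angle between the x axis of charger and the x axis of rack, either way round below 0.2 rad) or (y of end_post in the frame of rack below 0 m and x of charger_front in the frame of bay_b between -0.005 and 0.004 m and y of charger_front in the frame of bay_b between -0.008 and 0.008 m and angle between the x axis of charger and the x axis of rack, either way round below 0.2 rad)) and height (world z) of charger below 0.006 m and angle between charger's own z axis and vertical below 0.1 rad and linear speed of charger below 0.01 m/s and distance of each of parked, spool, adaptor from where it was at the start of the episode below 0.015 m); the robot touches nothing.
It fails at once if the stud over the fourth gap is pressed ((y of end_post in the frame of rack above 0 m and value of joint stud_d above 0.0015 m) or (y of end_post in the frame of rack below 0 m and value of joint stud_a above 0.0015 m)).
It fails at once if the charger is lifted more than 12 mm or tipped (height (world z) of charger above 0.012 m or angle between charger's own z axis and vertical above 0.35 rad).
It fails at once if the parked charger, the solder reel or the adaptor is shifted more than 15 mm (distance of any of parked, spool, adaptor from where it was at the start of the episode above 0.015 m).
It also fails if it takes over 72 s, if anything falls off the work surface, if the arm or the gripper's body presses on something with over 40 N, if the wrist force passes 120 N, or if a joint passes its speed limit or range.

### The arm

A 6-joint arm with a two-finger parallel gripper is mounted at the origin on a cart in front of the work surface, level with it; the furniture and walls round the work are solid. World frame = base frame: x ahead of the robot, y to its left, z up, the work surface at z = 0. Lengths are in m, angles in rad, forces in N, time in s.
With the tool pointing down it reaches from about 0.375 to 0.925 m from the base axis. Payload 5.7 kg.
Tool frame: the origin (TCP) lies at the very end of the fingers, on their centre line; the grasp point (between the pads) lies 19 mm behind it; z points along the fingers, y is the line along which they close (so a half turn about z gives the same grasp; the last joint's range is limited). The gripper opens to 85 mm and grips with 20 to 120 N. Pads are 22 mm wide; open, the fingers measure 114 mm over their backs; the gripper's body (76 mm by 85 mm) begins 54 mm behind the grasp point. The pads swing forward as they close: fully open they stand 13 mm farther back than shut.
Start: joints at [-1.292, 0.359, 1.51, -0, 1.272, -0.115], TCP at [0.23, -0.554, 0.231] pointing down, gripper open.
Joint ranges: [-2.97, 2.97], [-1.01, 2.36], [0.21, 2.38], [-0.96, 4.11], [0.2, 2.71], [-2.98, 2.98]. Speed limits (rad/s): [2.39, 2.39, 3.14, 3.14, 3.14, 3.14].

### API

Orientations are given as [roll, pitch, yaw] about the fixed x, y, z axes, in that order (R = Rz(yaw) Ry(pitch) Rx(roll)).
In Python, from bench import r gives the robot as it stands. The module is installed in compiled form; this text tells all that it offers.
- The arm moves only by the shell command python3 -m creep 'ROWS'. ROWS is a JSON object of lists of equal length, an entry for each row: "fingers": the opening, from -1 (shut) to 1 (fully open); "delta_pos": the shift along the tool's x, y, z in units of 25 mm (1.0 is 25 mm), a list of three; "turn": the turn, a rotation vector about the tool's x, y, z in units of 5 degrees (1.0 is 5 degrees), a list of three. In form: {"fingers": [fingers, ...], "delta_pos": [[dx, dy, dz], ...], "turn": [[rx, ry, rz], ...]}. A call has 1 to 20 rows; each row shifts and turns the commanded pose from where the row before left it, along the tool's axes as they then stand; what a row does not reach is not made up. A row lasts 1/12 s, in which the tool goes at most 41.7 mm and 7.16 degrees, less where a joint would pass 70% of its speed; a pose out of reach is approached as far as the arm can. A call is refused whole if a number of a shift passes 1 or a number of a turn 1, either way. A call with a gripper value outside its range is refused whole. The fingers move at their own pace and stop on an object; the grip force is fixed at half the most. Time passes only in rows, so rows that do not move let the fingers close. It gives the time, the measured TCP pose, the force, the opening and the grip force at its end, in the units of the state.
- r.observe(): the state, without advancing time (a new reading comes with each control period).
- r.capture(name): name is "side" or "top" or "wrist"; returns a dict with "frame" (400x640x3 uint8, red, green, blue), "fovy" (degrees; the focal length in pixels is half the picture's height over the tangent of half this angle, whatever the lens; pixels are square), "cx", "cy" (the principal point, pixels), "pose" (4x4, takes a point from camera to world coordinates). Camera axes: x right, y down, z forward; pixel columns grow to the right and rows downward; lengths in m; the calibration is good to about 2 mm. A picture is of the moment at which its call begins. There is no depth.
- r.hand_in(): hands the job in; it is judged then, once.
The state is a dict: "time": time; "qpos": joint angles; "joint_velocities": joint speeds; "joint_efforts": joint torques, N m; "position": TCP position; "tcp_rot": TCP orientation; "wrist_force": force on the tool from outside, world axes, zero at the start; "torque": the same for the moment, N m; "finger_gap": finger opening in m; "finger_force": force on a finger pad.
Only numpy, scipy, OpenCV 4.12 (cv2) and the standard library are available. Lean on these libraries where they do the work, as an engineer would, in place of code of your own. Each camera call takes 0.05 s, during which the arm holds its last target. There are 200 camera calls.

## Working session

There is one attempt and no reset: what is moved stays moved. The work goes in short steps, Python scripts to look and compute and a shell command to move; the robot and the scene stay as the last step left them, time stands still between calls to the robot, and variables do not carry over. Pictures are saved under pics/ and viewed, at most 10 in all, crops included, and the job is handed in when it is done.

```bash
mkdir -p pics; cat > h.py <<'E'
import numpy as np, cv2, pickle
from bench import r
def cap(n,f):
    c=r.capture(n); cv2.imwrite(f'pics/{f}.png',cv2.cvtColor(c['frame'],cv2.COLOR_RGB2BGR)); pickle.dump(c,open(f'pics/{f}.pkl','wb')); return c
def load(f): return pickle.load(open(f'pics/{f}.pkl','rb'))
def ray(c,u,v):
    f=c['frame'].shape[0]/2/np.tan(np.radians(c['fovy'])/2); P=np.array(c['pose'])
    return P[:3,3],P[:3,:3]@np.array([(u-c['cx'])/f,(v-c['cy'])/f,1.])
def plane(c,u,v,z):
    o,d=ray(c,u,v); return o+d*(z-o[2])/d[2]
def proj(c,p):
    f=c['frame'].shape[0]/2/np.tan(np.radians(c['fovy'])/2); P=np.array(c['pose'])
    q=P[:3,:3].T@(np.array(p)-P[:3,3]); return np.array([c['cx']+f*q[0]/q[2],c['cy']+f*q[1]/q[2]])
def tri(c1,p1,c2,p2):
    o1,d1=ray(c1,*p1);o2,d2=ray(c2,*p2)
    s=np.linalg.lstsq(np.c_[d1,-d2],o2-o1,rcond=None)[0]
    a=o1+s[0]*d1;b=o2+s[1]*d2; return (a+b)/2,np.linalg.norm(a-b)
E
python3 - <<'E'
from h import *
np.set_printoptions(precision=3,suppress=True)
for n in('top','side'):
    c=cap(n,n+'0'); print(n,c['fovy'],c['cx'],c['cy'],c['pose'])
print(r.observe())
E
```

```text
top 47.02578274916473 320.26298400727114 197.12891874195594 [[-0.012 -0.99   0.139  0.422]
 [-1.     0.012 -0.003 -0.003]
 [ 0.001 -0.139 -0.99   0.992]
 [ 0.     0.     0.     1.   ]]
side 48.16051930355051 319.5426397154443 206.2882450260773 [[ 0.93  -0.301  0.21   0.357]
 [-0.367 -0.744  0.558 -0.563]
 [-0.012 -0.596 -0.803  0.868]
 [ 0.     0.     0.     1.   ]]
{'time': 0.1, 'qpos': array([-1.292,  0.359,  1.511,  0.   ,  1.273, -0.115]), 'joint_velocities': array([ 0.   , -0.   , -0.002, -0.   ,  0.   ,  0.002]), 'joint_efforts': array([ -0.   , -52.865, -27.935,  -0.   ,   0.005,   0.   ]), 'position': array([ 0.23 , -0.553,  0.231]), 'tcp_rot': array([-3.14 , -0.   ,  0.394]), 'wrist_force': array([-0.077,  0.196, -0.502]), 'torque': array([0.011, 0.035, 0.002]), 'finger_force': 0.0, 'finger_gap': 0.08547553451066851}
```

View pics/top0.png

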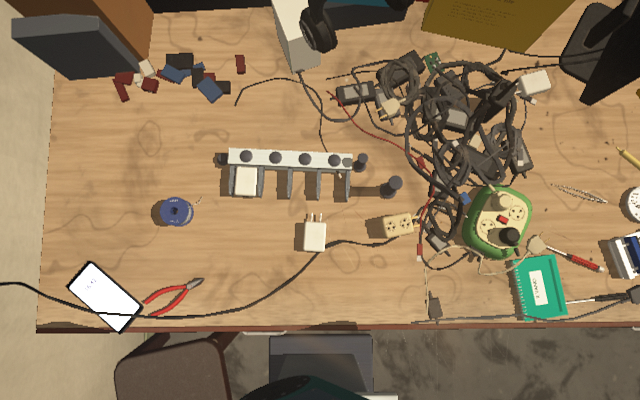

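View pics/side0.png

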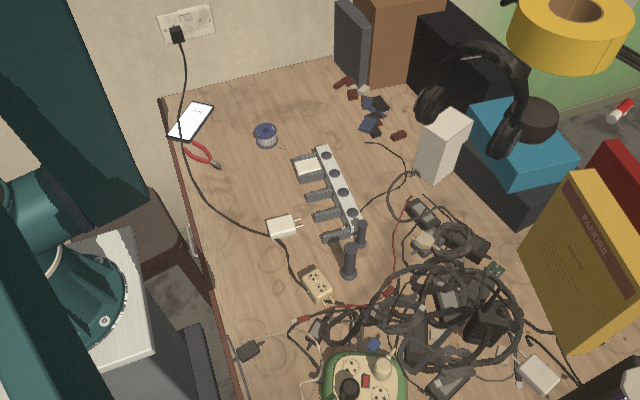

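The top view shows:
- The rack runs across at rows 150-195, with studs near columns 246, 277, 304 and 333-347.
- The parked charger is at (245,182) and the loose charger at (314,235), pins up.
- The spool is at (175,211) and the adaptor at (398,225).
- The low stub is at (222,158).

There are two candidates for the post: (361,162), which is small and in line with the rail, and (392,185), which is bigger and off the line. I'll enlarge the view to confirm.

```bash
python3 - <<'E'
from h import *
a=cv2.imread('pics/top0.png')[135:265,205:415]; b=cv2.imread('pics/side0.png')[130:290,240:380]
a=cv2.resize(a,None,fx=2.2,fy=2.2,interpolation=cv2.INTER_CUBIC)
a=cv2.resize(cv2.imread('pics/top0.png')[140:255,210:410],(800,460),interpolation=cv2.INTER_CUBIC)
cv2.imwrite('pics/crop1.png',a)
b=cv2.resize(b,(525,600),interpolation=cv2.INTER_CUBIC); cv2.imwrite('pics/crop2.png',b)
E
```

```text
(no output)
```

View pics/crop1.png

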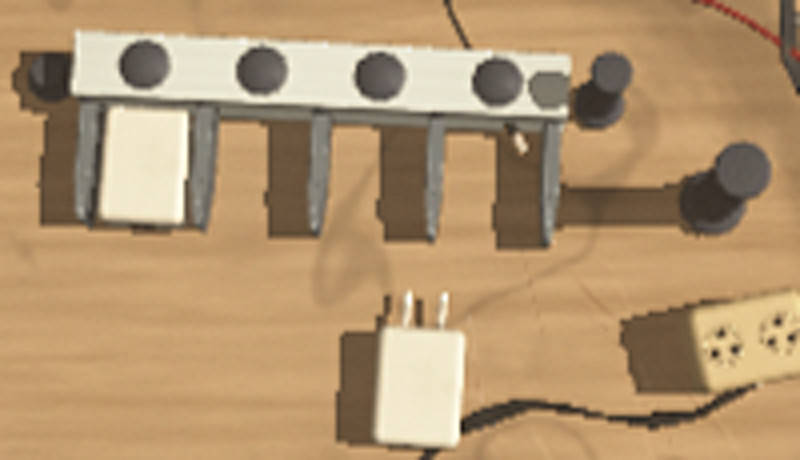

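View pics/crop2.png

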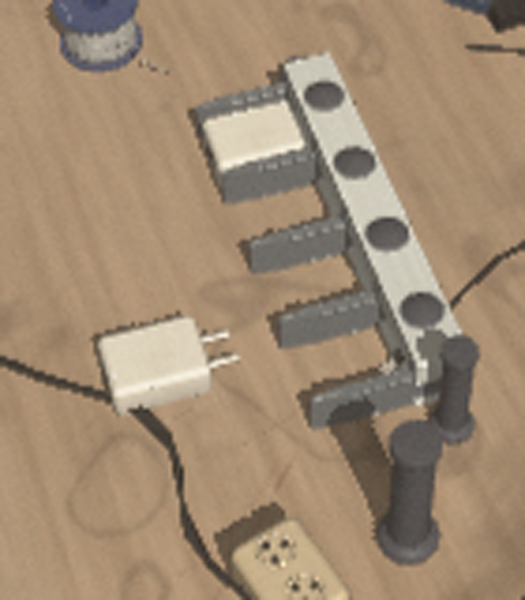

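The crops show the stub at the left end. The small post at top (361,162) is in line with the rail just past its right end. The bigger post at (392,185) is in front of the line, so it is the decoy. Counting therefore starts at the right: first = d, second = c, third = b (the target bay). Stud a must not be pressed. Next I'll measure.

```bash
cat > meas.py <<'E'
from h import *
np.set_printoptions(precision=4,suppress=True)
t=load('top0');s=load('side0')
def blob(c,u,v,w=8):
    g=cv2.cvtColor(c['frame'],cv2.COLOR_RGB2GRAY).astype(float); u0,v0=int(round(u)),int(round(v))
    p=g[v0-w:v0+w+1,u0-w:u0+w+1]; m=(p<115).astype(np.uint8)
    n,l,st,ce=cv2.connectedComponentsWithStats(m,connectivity=4); k=l[w,w]
    return ce[k]+[u0-w,v0-w],st[k]
T=[(246,156.3),(275.5,157.8),(305,159.3),(334.5,160.8)];S=[(325.9,155.3),(334.4,173.2),(343.2,192.4),(352.5,212.4)]
for a,b in zip(T,S):
    p,sp=blob(t,*a,7);q,sq=blob(s,*b,7); x,g=tri(t,p,s,q)
    print(p,sp[2:],q,sq[2:],'tri',x,'gap',g,'plane49 top',plane(t,*p,.0475)[:2],'side',plane(s,*q,.0475)[:2])
def white(c,u,v,nm):
    hsv=cv2.cvtColor(c['frame'],cv2.COLOR_RGB2HSV); m=((hsv[...,2]>170)&(hsv[...,1]<70)).astype(np.uint8)
    m=cv2.morphologyEx(m,cv2.MORPH_OPEN,np.ones((5,5),np.uint8))
    n,l,st,ce=cv2.connectedComponentsWithStats(m); k=l[v,u]
    cs,_=cv2.findContours((l==k).astype(np.uint8),cv2.RETR_EXTERNAL,cv2.CHAIN_APPROX_NONE)
    R=cv2.minAreaRect(cs[0]); B=cv2.boxPoints(R); print(nm,R)
    P=np.array([plane(c,*b,.028)[:2] for b in B]); print(P,'mean',P.mean(0)); print(np.linalg.norm(np.roll(P,-1,0)-P,axis=1)); 
    e=np.roll(P,-1,0)-P; print('ang',np.arctan2(e[:,1],e[:,0]))
white(t,314,236,'charger top');white(t,245,182,'parked top')
E
python3 meas.py
```

```text
[245.1333 155.6857] [ 11  12 105] [325.7018 154.9474] [10  7 57] tri [0.6441 0.1503 0.0471] gap 0.0003550629193994997 plane49 top [0.6442 0.1502] side [0.6438 0.15  ]
[274.6095 157.0857] [ 12  11 105] [334.0308 172.7846] [11  8 65] tri [0.6405 0.0884 0.0471] gap 7.333733611206836e-05 plane49 top [0.6404 0.0883] side [0.6404 0.088 ]
[304.1333 158.5905] [ 11  12 105] [342.875  191.6528] [11  8 72] tri [0.6367 0.0263 0.0479] gap 0.0007226675973441081 plane49 top [0.6364 0.0264] side [0.6372 0.0266]
[333.4673 159.9439] [ 12  11 107] [351.9506 212.1605] [11  9 81] tri [ 0.6329 -0.0352  0.0471] gap 7.561659645428877e-05 plane49 top [ 0.6328 -0.0351] side [ 0.6328 -0.0354]
charger top ((314.5882263183594, 236.35292053222656), (21.014841079711914, 28.8378849029541), 4.39870548248291)
[[ 0.4465  0.0308]
 [ 0.5065  0.0257]
 [ 0.5025 -0.0183]
 [ 0.4426 -0.0128]] mean [0.4745 0.0064]
[0.0602 0.0442 0.0602 0.0438]
ang [-0.0845 -1.66    3.0508  1.4822]
parked top ((245.5, 181.0), (28.0, 21.0), 90.0)
[[0.6243 0.1748]
 [0.6237 0.1299]
 [0.5633 0.1295]
 [0.5638 0.174 ]] mean [0.5938 0.1521]
[0.0448 0.0605 0.0445 0.0605]
ang [-1.5829 -3.1346  1.5586  0.0133]
```

```bash
python3 - <<'E'
from h import *
t=load('top0');s=load('side0')
print('decoy top',tri(t,(395.5,182),s,(350.4,247)))
print('post top',tri(t,(362.8,157.8),s,(362.2,223.5)))
E
python3 -m creep '{"fingers":[-1,-1,-1,-1,-1,-1,-1,-1,-1,-1,-1,-1,-1],"delta_pos":[[0,0,0],[0,0,0],[0,0,0],[0,0,0],[0,0,0],[0,0,0],[0,0,0],[0,0,0],[0,0,0],[0,0,0],[0,0,0],[0,0,0],[0,0,0]],"turn":[[0,0,-0.983],[0,0,-0.983],[0,0,-0.983],[0,0,-0.983],[0,0,-0.983],[0,0,-0.983],[0,0,-0.983],[0,0,-0.983],[0,0,-0.983],[0,0,-0.983],[0,0,-0.983],[0,0,-0.983],[0,0,-0.983]]}'
```

```text
decoy top (array([ 0.57360802, -0.15285271,  0.11167077]), np.float64(0.0007220163253016613))
post top (array([ 0.62880708, -0.09335677,  0.08279719]), np.float64(0.0003805698868837076))
time: 1.18
position: [0.2301, -0.5537, 0.2308]
tcp_rot: [-3.141, -0.001, 1.513]
wrist_force: [-0.4, 0.4, 0.9]
finger_gap: -0.0003
finger_force: 0.0
```

```bash
python3 -m creep '{"fingers":[-1,-1,-1,-1,-1,-1,-1,-1,-1,-1,-1,-1,-1,-1,-1,-1,-1,-1,-1,-1],"delta_pos":[[0.95,0.672,0],[0.95,0.672,0],[0.95,0.672,0],[0.95,0.672,0],[0.95,0.672,0],[0.95,0.672,0],[0.95,0.672,0],[0.95,0.672,0],[0.95,0.672,0],[0.95,0.672,0],[0.95,0.672,0],[0.95,0.672,0],[0.95,0.672,0],[0.95,0.672,0],[0.95,0.672,0],[0.95,0.672,0],[0.95,0.672,0],[0.95,0.672,0],[0.95,0.672,0],[0.95,0.672,0]],"turn":[[0,0,0],[0,0,0],[0,0,0],[0,0,0],[0,0,0],[0,0,0],[0,0,0],[0,0,0],[0,0,0],[0,0,0],[0,0,0],[0,0,0],[0,0,0],[0,0,0],[0,0,0],[0,0,0],[0,0,0],[0,0,0],[0,0,0],[0,0,0]]}'
```

```text
time: 2.85
position: [0.5953, -0.0993, 0.2309]
tcp_rot: [-3.141, -0.0, 1.509]
wrist_force: [-0.9, -0.3, 0.2]
finger_gap: 0.0004
finger_force: 0.0
```

```bash
python3 -m creep '{"fingers":[-1,-1,-1,-1,-1,-1,-1,-1,-1,-1,-1,-1,-1],"delta_pos":[[0.65,0.45,0],[0.65,0.45,0],[0.65,0.45,0],[0,0,0.9],[0,0,0.9],[0,0,0.9],[0,0,0.9],[0,0,0.9],[0,0,0.9],[0,0,0.9],[0,0,0.6],[0,0,0.1],[0,0,0]],"turn":[[0,0,0],[0,0,0],[0,0,0],[0,0,0],[0,0,0],[0,0,0],[0,0,0],[0,0,0],[0,0,0],[0,0,0],[0,0,0],[0,0,0],[0,0,0]]}'
```

```text
time: 3.93
position: [0.6303, -0.0539, 0.0549]
tcp_rot: [-3.138, -0.001, 1.509]
wrist_force: [0.1, 0.9, 0.8]
finger_gap: -0.0004
finger_force: 0.0
```

```bash
python3 - <<'E'
from h import *
a=cap('side','side1');b=cap('top','top1')
a=cv2.resize(cv2.imread('pics/side1.png')[140:260,290:400],(550,600),interpolation=cv2.INTER_CUBIC); cv2.imwrite('pics/c3.png',a)
E
```

```text
(no output)
```

View pics/c3.png

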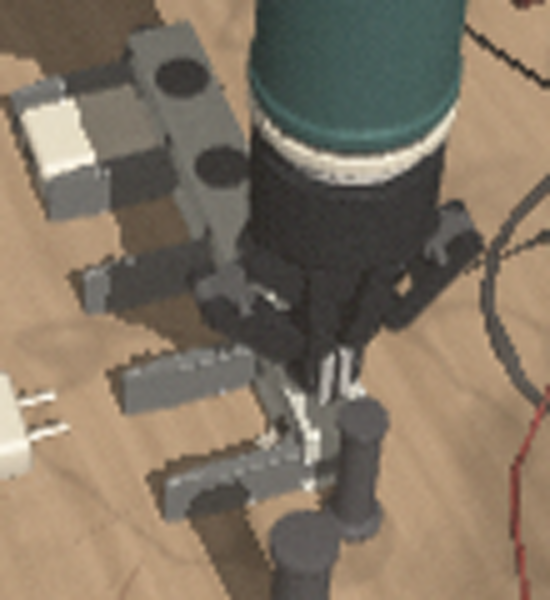

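The fingertip is over the rail's right end, between the post and stud d at about (330,375) in the crop. Now I'll lower it and slide onto d.

```bash
python3 -m creep '{"fingers":[-1,-1,-1,-1,-1,-1,-1,-1],"delta_pos":[[0,0.06,0.2],[0,0,0.17],[0,0,0],[0.2,0,0],[0.2,0,0],[0.2,0,0],[0.15,0,0],[0,0,0]],"turn":[[0,0,0],[0,0,0],[0,0,0],[0,0,0],[0,0,0],[0,0,0],[0,0,0],[0,0,0]]}'
```

```text
time: 4.7
position: [0.6345, -0.0343, 0.0473]
tcp_rot: [3.141, -0.0, 1.51]
wrist_force: [0.4, 1.1, 0.7]
finger_gap: 0.0002
finger_force: 0.6
```

```bash
python3 -m creep '{"fingers":[-1,-1,-1,-1],"delta_pos":[[0,-0.05,0.04],[0,0,0.03],[0,0,0],[0,0,0]],"turn":[[0,0,0],[0,0,0],[0,0,0],[0,0,0]]}'; python3 - <<'E'
from bench import r
import numpy as np
o=r.observe();print(o['position'],o['wrist_force'])
E
```

```text
time: 5.03
position: [0.6332, -0.0354, 0.0454]
tcp_rot: [3.141, -0.0, 1.509]
wrist_force: [0.2, 1.2, 2.8]
finger_gap: 0.0003
finger_force: 1.3
[ 0.63317421 -0.03536304  0.04541492] [0.16119901 1.15150247 2.81698092]
```

```bash
python3 -m creep '{"fingers":[-1,-1,-1,-1,-1,-1,-1,-1,-1,-1,-1,-1,-1,-1],"delta_pos":[[0.2,0,-0.015],[0.2,0,0],[0.2,0,0],[0.2,0,0],[0.2,0,0],[0.2,0,0],[0.2,0,0],[0.2,0,0],[0.2,0,0],[0.2,0,0],[0.2,0,0],[0.2,0,0],[0.08,0,0.015],[0,0,0]],"turn":[[0,0,0],[0,0,0],[0,0,0],[0,0,0],[0,0,0],[0,0,0],[0,0,0],[0,0,0],[0,0,0],[0,0,0],[0,0,0],[0,0,0],[0,0,0],[0,0,0]]}'
```

```text
time: 6.2
position: [0.6371, 0.0272, 0.0455]
tcp_rot: [3.141, -0.001, 1.509]
wrist_force: [0.1, 1.2, 3.0]
finger_gap: 0.0
finger_force: 1.3
```

```bash
python3 -m creep '{"fingers":[-1,-1,-1,-1,-1,-1,-1,-1,-1,-1,-1,-1,-1,-1],"delta_pos":[[0.2,0,-0.015],[0.2,0,0],[0.2,0,0],[0.2,0,0],[0.2,0,0],[0.2,0,0],[0.2,0,0],[0.2,0,0],[0.2,0,0],[0.2,0,0],[0.2,0,0],[0.2,0,0],[0.04,0,0.015],[0,0,0]],"turn":[[0,0,0],[0,0,0],[0,0,0],[0,0,0],[0,0,0],[0,0,0],[0,0,0],[0,0,0],[0,0,0],[0,0,0],[0,0,0],[0,0,0],[0,0,0],[0,0,0]]}'
```

```text
time: 7.37
position: [0.6409, 0.088, 0.0455]
tcp_rot: [3.141, -0.001, 1.509]
wrist_force: [-0.8, 1.6, 2.7]
finger_gap: -0.0002
finger_force: 1.2
```

All three studs were pressed at about 2.8 N each. I'll lift and go to the right side of the loose charger.

```bash
python3 -m creep '{"fingers":[-1,-1,-1,-0.44,-0.44,-0.44,-0.44,-0.44,-0.44,-0.44,-0.44,-0.44,-0.44],"delta_pos":[[0,0,-1],[0,0,-1],[0,0,-1],[-0.704,-0.813,0],[-0.704,-0.813,0],[-0.704,-0.813,0],[-0.704,-0.813,0],[-0.704,-0.813,0],[-0.704,-0.813,0],[-0.704,-0.813,0],[-0.704,-0.813,0],[0,0,0],[0,0,0]],"turn":[[0,0,0],[0,0,0],[0,0,0],[0,0,0],[0,0,0],[0,0,0],[0,0,0],[0,0,0],[0,0,0],[0,0,0],[0,0,0],[0,0,0.3],[0,0,0]]}'
```

```text
time: 8.45
position: [0.468, -0.0437, 0.1202]
tcp_rot: [-3.14, -0.001, 1.48]
wrist_force: [-0.8, -1.5, 0.7]
finger_gap: 0.0239
finger_force: 0.0
```

```bash
python3 -m creep '{"fingers":[-0.44,-0.44,-0.44,-0.44,-0.44,-0.44,-0.44],"delta_pos":[[0,0.08,0.9],[0,0,0.9],[0,0,0.9],[0,0,0.9],[0,0,0.6],[0,0,0.2],[0,0,0]],"turn":[[0,0,0],[0,0,0],[0,0,0],[0,0,0],[0,0,0],[0,0,0],[0,0,0]]}'; python3 - <<'E'
from h import *
a=cap('side','side2');b=cap('top','top2')
x=cv2.resize(cv2.imread('pics/side2.png')[140:300,240:380],(525,600),interpolation=cv2.INTER_CUBIC); cv2.imwrite('pics/c4.png',x)
print(r.observe()['position'],r.observe()['wrist_force'])
E
```

```text
time: 9.03
position: [0.4713, -0.0429, 0.0091]
tcp_rot: [-3.139, -0.001, 1.483]
wrist_force: [-0.1, 0.2, 0.2]
finger_gap: 0.0241
finger_force: 0.0
[ 0.47237676 -0.04324843  0.01065944] [ 0.60338595  0.11721255 -0.5116692 ]
```

View pics/c4.png

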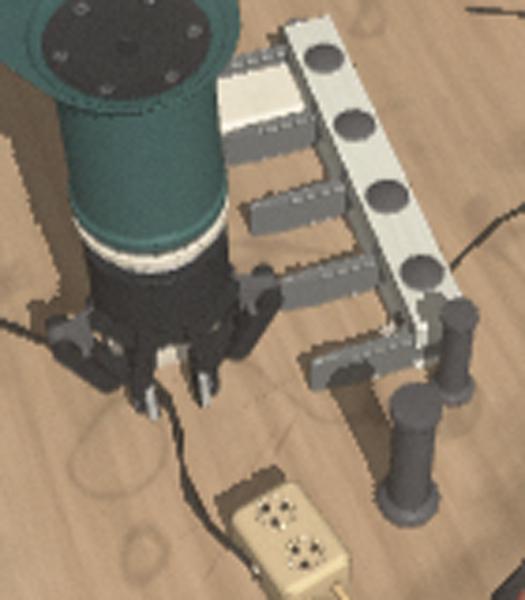

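The fingers stand at bench level right of the charger, which is hidden by the arm, with the adaptor clear at crop (290,530). I'll push left for the first stretch.

```bash
python3 -m creep '{"fingers":[-0.44,-0.44,-0.44,-0.44,-0.44,-0.44,-0.44,-0.44,-0.44,-0.44,-0.44,-0.44,-0.44,-0.44,-0.44,-0.44,-0.44,-0.44],"delta_pos":[[0.16,0,0.04],[0.16,0,0],[0.16,0,0],[0.16,0,0],[0.16,0,0],[0.16,0,0],[0.16,0,0],[0.16,0,0],[0.16,0,0],[0.16,0,0],[0.16,0,0],[0.16,0,0],[0.16,0,0],[0.16,0,0],[0.16,0,0],[0.16,0,0],[0.16,0,0],[0.16,0,0]],"turn":[[0,0,0],[0,0,0],[0,0,0],[0,0,0],[0,0,0],[0,0,0],[0,0,0],[0,0,0],[0,0,-0.1],[0,0,-0.1],[0,0,-0.1],[0,0,0],[0,0,0],[0,0,0],[0,0,0],[0,0,0],[0,0,0],[0,0,0]]}'; python3 - <<'E'
from h import *
a=cap('side','side3');b=cap('top','top3')
x=cv2.resize(cv2.imread('pics/side3.png')[120:260,240:380],(600,600),interpolation=cv2.INTER_CUBIC); cv2.imwrite('pics/c5.png',x)
E
```

```text
time: 10.63
position: [0.4771, 0.0289, 0.0093]
tcp_rot: [-3.141, -0.0, 1.509]
wrist_force: [0.9, 0.0, -0.4]
finger_gap: 0.0239
finger_force: 0.2
```

View pics/top3.png

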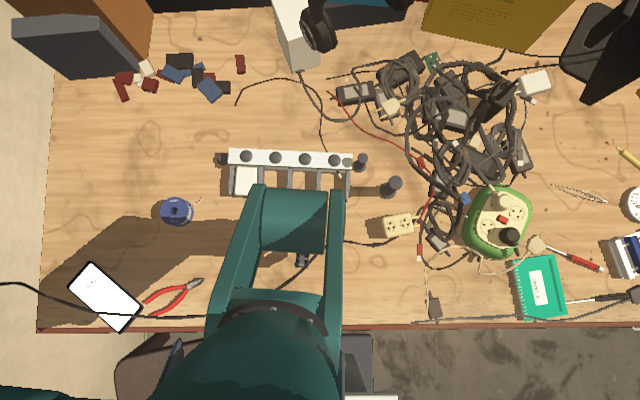

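The arm hides the charger from above, but the rack, spool and adaptor are unmoved. I'll finish the side push, back off, lift and look.

```bash
python3 -m creep '{"fingers":[-0.44,-0.44,-0.44,-0.44,-0.44,-0.44,-0.44,-0.44,-0.44,-0.44,-0.44,-0.44,-0.44,-0.44,-0.44,-0.44,-0.44,-0.44],"delta_pos":[[0.16,0,0],[0.16,0,0],[0.16,0,0],[0.16,0,0],[0.16,0,0],[0.16,0,0],[0.16,0,0],[0.16,0,0],[0.12,0,0],[0,0,0],[-0.3,0,0],[-0.5,0,0],[0,0,-1],[0,0,-1],[0,0,-1],[0,0,-1],[0,0,-1],[0,0,0]],"turn":[[0,0,0],[0,0,0],[0,0,0],[0,0,0],[0,0,0],[0,0,0],[0,0,0],[0,0,0],[0,0,0],[0,0,0],[0,0,0],[0,0,0],[0,0,0],[0,0,0],[0,0,0],[0,0,0],[0,0,0],[0,0,0]]}'; python3 - <<'E'
from h import *
a=cap('side','side4');b=cap('wrist','wrist4')
x=np.hstack([cv2.imread('pics/side4.png')[100:300,220:400],cv2.resize(cv2.imread('pics/wrist4.png'),(320,200))]); cv2.imwrite('pics/c6.png',cv2.resize(x,None,fx=1.6,fy=1.6,interpolation=cv2.INTER_CUBIC))
E
```

```text
time: 12.23
position: [0.481, 0.0426, 0.1385]
tcp_rot: [3.134, -0.0, 1.509]
wrist_force: [0.7, 0.2, -0.1]
finger_gap: 0.0236
finger_force: 0.0
```

View pics/c6.png

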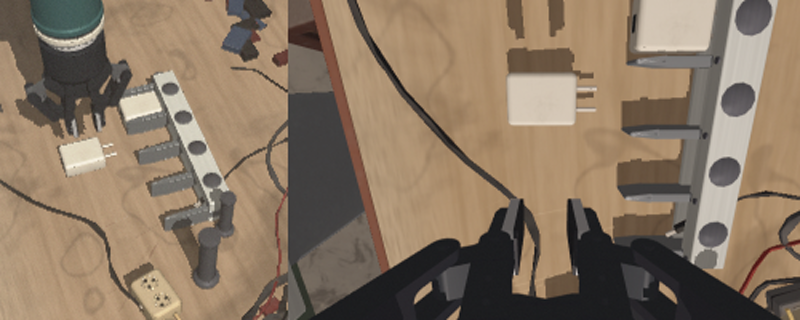

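The wrist view shows the charger square-on in front of bay b, the gap just below the parked one, with pins toward it. I'll measure it from the wrist view, checked against stud b and the side view.

```bash
cat > ch.py <<'E'
from h import *
np.set_printoptions(precision=4,suppress=True)
B=np.array([.6235,.0893]);th=-.061;ex=np.array([np.cos(th),np.sin(th)]);ey=np.array([-ex[1],ex[0]])
def rk(p): d=np.array(p)[:2]-B; return np.array([d@ex,d@ey])
def rect(c,u,v,z=.028,nm=''):
    hsv=cv2.cvtColor(c['frame'],cv2.COLOR_RGB2HSV); m=((hsv[...,2]>165)&(hsv[...,1]<75)).astype(np.uint8)
    m=cv2.morphologyEx(m,cv2.MORPH_OPEN,np.ones((7,7),np.uint8))
    n,l,st,ce=cv2.connectedComponentsWithStats(m); k=l[v,u]
    cs,_=cv2.findContours((l==k).astype(np.uint8),cv2.RETR_EXTERNAL,cv2.CHAIN_APPROX_NONE)
    b=cv2.boxPoints(cv2.minAreaRect(cs[0])); P=np.array([plane(c,*q,z)[:2] for q in b])
    R=cv2.minAreaRect(np.array([1000*rk(p) for p in P],np.float32)); print(nm,'px',ce[k],'rack mm centre,size,ang',R)
    return ce[k]
E
python3 - <<'E'
from ch import *
w=load('wrist4');s=load('side4')
p=rect(w,315,123,nm='wrist'); q=rect(s,273,197,nm='side')
print(tri(w,p,s,q))
# studs b,c in the wrist view
g=cv2.cvtColor(w['frame'],cv2.COLOR_RGB2GRAY)
for u,v in((564,124),(546,215)):
    m=(g[v-25:v+26,u-25:u+26]<115).astype(np.uint8);m=cv2.morphologyEx(m,cv2.MORPH_OPEN,np.ones((7,7),np.uint8));n,l,st,ce=cv2.connectedComponentsWithStats(m);k=l[25,25];c=ce[k]+[u-25,v-25];print(c,st[k],1000*rk(plane(w,*c,.0475)))
E
```

```text
wrist px [316.6814 124.7583] rack mm centre,size,ang ((-142.85232543945312, -0.8552932739257812), (42.41797637939453, 62.287071228027344), 89.86617279052734)
side px [271.751  197.6872] rack mm centre,size,ang ((-141.79428100585938, -10.647310256958008), (60.2063102722168, 64.64291381835938), 89.07447052001953)
(array([0.4815, 0.0969, 0.0155]), np.float64(0.0011650399123817462))
[562.063  124.0659] [   3    5   41   41 1350] [16.2143  1.1597]
[545.4203 214.3889] [   6    7   38   36 1085] [ 16.2601 -60.2352]
```

The charger is square to the rack, about 2 mm right of bay b's middle and 142 mm out. Next I'll move behind it and turn the gripper 90°.

```bash
python3 -m creep '{"fingers":[-0.6,-0.6,-0.6,-0.6,-0.6,-0.6,-0.6,-0.6,-0.6,-0.6,-0.6,-0.6,-0.6,-0.6,-0.6,-0.6,-0.6,-0.6,-0.6,-0.6],"delta_pos":[[0.725,-0.793,0],[0.725,-0.793,0],[0.725,-0.793,0],[0,0,0],[0,0,0],[0,0,0],[0,0,0],[0,0,0],[0,0,0],[0,0,0],[0,0,0],[0,0,0],[0,0,0],[0,0,0],[0,0,0],[0,0,0],[0,0,0],[0,0,0],[0,0,0],[0,0,0]],"turn":[[0,0,0],[0,0,0],[0,0,0],[0,0,1],[0,0,1],[0,0,1],[0,0,1],[0,0,1],[0,0,1],[0,0,1],[0,0,1],[0,0,1],[0,0,1],[0,0,1],[0,0,1],[0,0,1],[0,0,1],[0,0,1],[0,0,1],[0,0,1]]}'
python3 -m creep '{"fingers":[-0.6,-0.6],"delta_pos":[[0,0,0],[0,0,0]],"turn":[[0,0,1],[0,0,0]]}'
python3 - <<'E'
from ch import *
print(1000*rk(r.observe()['position']))
E
```

```text
time: 14.0
position: [0.4207, 0.1009, 0.1328]
tcp_rot: [3.141, 0.003, 0.021]
wrist_force: [-0.1, -0.2, 0.1]
finger_gap: 0.0168
finger_force: 0.0
time: 14.17
position: [0.4208, 0.101, 0.1329]
tcp_rot: [3.141, 0.003, -0.065]
wrist_force: [0.2, 0.2, -0.6]
finger_gap: 0.0172
finger_force: 0.0
[-203.0508   -0.6921]
```

```bash
python3 -m creep '{"fingers":[-0.6,-0.6,-0.6,-0.6,-0.6,-0.6,-0.6,-0.6,-0.6,-0.6,-0.6,-0.6,-0.6,-0.6,-0.6,-0.6,-0.6,-0.6,-0.6,-0.6],"delta_pos":[[0,0,1],[0,0,1],[0,0,1],[0,0,1],[0,0,0.7],[0,0,0.25],[0,0,0],[0.2,-0.004,0],[0.2,-0.004,0],[0.2,-0.004,0],[0.2,-0.004,0],[0.2,-0.004,0],[0.2,-0.004,0],[0.2,-0.004,0],[0.2,-0.004,0],[0.2,-0.004,0],[0.2,-0.004,0],[0.2,-0.004,0],[0.2,-0.004,0],[0,0,0]],"turn":[[0,0,0],[0,0,0],[0,0,0],[0,0,0],[0,0,0],[0,0,0],[0,0,0],[0,0,0],[0,0,0],[0,0,0],[0,0,0],[0,0,0],[0,0,0],[0,0,0],[0,0,0],[0,0,0],[0,0,0],[0,0,0],[0,0,0],[0,0,0]]}'
python3 - <<'E'
from ch import *
print(1000*rk(r.observe()['position']))
cap('wrist','wrist5');cap('side','side5')
x=np.hstack([cv2.imread('pics/side5.png')[100:300,220:400],cv2.resize(cv2.imread('pics/wrist5.png'),(320,200))]); cv2.imwrite('pics/c7.png',cv2.resize(x,None,fx=1.6,fy=1.6,interpolation=cv2.INTER_CUBIC))
E
```

```text
time: 15.83
position: [0.4838, 0.0989, 0.0107]
tcp_rot: [-3.141, -0.002, -0.062]
wrist_force: [0.7, 0.2, 0.7]
finger_gap: 0.0171
finger_force: 0.0
[-140.0267    1.0193]
```

View pics/c7.png

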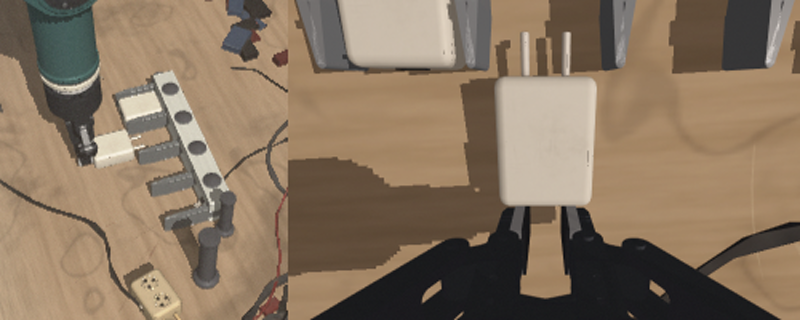

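The charger sits squarely on both fingertips with its pins at (525,50) and (566,50), lined up between the bay b dividers. I'll continue into the bay.

```bash
python3 -m creep '{"fingers":[-0.6,-0.6,-0.6,-0.6,-0.6,-0.6,-0.6,-0.6,-0.6,-0.6,-0.6,-0.6,-0.6,-0.6,-0.6,-0.6,-0.6],"delta_pos":[[0.16,0.004,0],[0.16,0.004,0],[0.16,0.004,0],[0.16,0.004,0],[0.16,0.004,0],[0.16,0.004,0],[0.16,0,0],[0.16,0,0],[0.16,0,0],[0.16,0,0],[0.16,0,0],[0.16,0,0],[0.16,0,0],[0.16,0,0],[0.1,0,0],[0.06,0,0],[0,0,0]],"turn":[[0,0,0],[0,0,0],[0,0,0],[0,0,0],[0,0,0],[0,0,0],[0,0,0],[0,0,0],[0,0,0],[0,0,0],[0,0,0],[0,0,0],[0,0,0],[0,0,0],[0,0,0],[0,0,0],[0,0,0]]}'
python3 - <<'E'
from ch import *
print(1000*rk(r.observe()['position']))
E
```

```text
time: 17.35
position: [0.5425, 0.0945, 0.0106]
tcp_rot: [-3.141, -0.001, -0.062]
wrist_force: [0.1, 0.1, 0.1]
finger_gap: 0.0173
finger_force: 0.0
[-81.2103   0.2827]
```

```bash
python3 -m creep '{"fingers":[-0.6,-0.6,-0.6,-0.6,-0.6,-0.6,-0.6],"delta_pos":[[0.06,0,0],[0.06,0,0],[0.06,0,0],[0.06,0,0],[0.06,0,0],[0.03,0,0],[0,0,0]],"turn":[[0,0,0],[0,0,0],[0,0,0],[0,0,0],[0,0,0],[0,0,0],[0,0,0]]}'
python3 - <<'E'
from ch import *
print(1000*rk(r.observe()['position']))
E
```

```text
time: 17.93
position: [0.5504, 0.094, 0.0106]
tcp_rot: [-3.141, -0.0, -0.062]
wrist_force: [-0.2, 0.3, 0.1]
finger_gap: 0.017
finger_force: 0.0
[-73.2095   0.2621]
```

```bash
python3 -m creep '{"fingers":[-0.6,-0.6,-0.6,-0.6],"delta_pos":[[0.04,0,0],[0.04,0,0],[0,0,0],[0,0,0]],"turn":[[0,0,0],[0,0,0],[0,0,0],[0,0,0]]}'
```

```text
time: 18.27
position: [0.5512, 0.094, 0.0105]
tcp_rot: [3.142, 0.001, -0.062]
wrist_force: [-3.9, 0.2, 2.5]
finger_gap: 0.0172
finger_force: 1.4
```

```bash
python3 - <<'E'
from ch import *
o=r.observe();print(1000*rk(o['position']),o['wrist_force'])
w=cap('wrist','wrist6'); rect(w,316,110,nm='wrist')
cv2.imwrite('pics/c8.png',cv2.imread('pics/wrist6.png')[0:330])
E
```

```text
[-72.4152   0.2422] [-3.9391  0.1826  2.4611]
wrist px [323.3689 176.2989] rack mm centre,size,ang ((-29.436866760253906, -0.8891124725341797), (46.04875564575195, 58.55693054199219), 89.96031188964844)
```

View pics/c8.png

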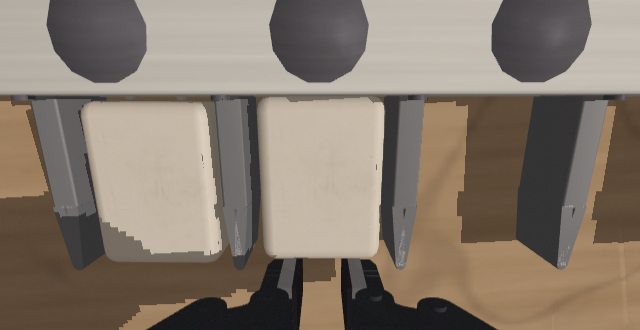

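The charger is home in bay b. Its front edge at row 98 is flush with the rail, it is centred under stud b at column 320, and the fingers read a 4 N stop force. I'll back off and lift clear.

```bash
python3 -m creep '{"fingers":[-0.6,-0.6,-0.6,-0.6,-0.6,-0.6,-0.6,-0.6,-0.6,-0.6,-0.6,-0.6],"delta_pos":[[-0.1,0,0],[-0.4,0,0],[-0.8,0,0],[-0.8,0,0],[0,0,-0.8],[0,0,-1],[0,0,-1],[0,0,-1],[0,0,-1],[0,0,-1],[0,0,0],[0,0,0]],"turn":[[0,0,0],[0,0,0],[0,0,0],[0,0,0],[0,0,0],[0,0,0],[0,0,0],[0,0,0],[0,0,0],[0,0,0],[0,0,0],[0,0,0]]}'
python3 - <<'E'
from ch import *
w=cap('wrist','wrist7'); u,v=proj(w,[*(B-.031*ex),.028]); print(u,v)
rect(w,int(u),int(v),nm='charger')
u,v=proj(w,[*(B+.017*ex),.0475]); u,v=int(u),int(v)
g=cv2.cvtColor(w['frame'],cv2.COLOR_RGB2GRAY);m=(g[v-30:v+31,u-30:u+31]<115).astype(np.uint8);m=cv2.morphologyEx(m,cv2.MORPH_OPEN,np.ones((7,7),np.uint8));n,l,st,ce=cv2.connectedComponentsWithStats(m);k=l[30,30];c=ce[k]+[u-30,v-30];print('stud b',1000*rk(plane(w,*c,.0475)),'(17,0)')
o=r.observe();print(o['position'],o['wrist_force'])
E
```

```text
time: 19.32
position: [0.5007, 0.0973, 0.1571]
tcp_rot: [-3.141, -0.004, -0.062]
wrist_force: [0.7, -0.3, -0.8]
finger_gap: 0.0173
finger_force: 0.0
321.83773022156754 72.46182972059486
charger px [322.5624  69.5447] rack mm centre,size,ang ((-29.92021369934082, -0.5020389556884766), (44.21420669555664, 59.262237548828125), 89.95138549804688)Traceback (most recent call last):
  File "<stdin>", line 5, in <module>
cv2.error: OpenCV(4.12.0) /io/opencv/modules/imgproc/src/morph.dispatch.cpp:1178: error: (-215:Assertion failed) !_src.empty() in function 'morphologyEx'
```

```bash
python3 -c "
from bench import r
print(r.hand_in())"
```

```text
the job is handed in; nothing more can be done
None
```

I pressed the studs over the first, second and third gaps from the tall-post end (d, c, b) in order, left the fourth alone, then pushed the charger home square in the third gap, backed the arm clear and handed in at about 19 s; the hand-in returned no verdict.

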